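Stand the loaded drift on its heavy end in the stand and close the keeper

ROBOT

A 6-joint arm with a two-finger parallel gripper is mounted at the origin on a cart in front of the work surface, level with it; the furniture and walls round the work are solid. World frame = base frame: x ahead of the robot, y to its left, z up, the work surface at z = 0. Lengths are in m, angles in rad, forces in N, time in s.
With the tool pointing down it reaches from about 0.3 to 0.825 m from the base axis. Payload 5.4 kg.
Tool frame: the origin (TCP) lies between the finger pads; the fingertips stand 17 mm ahead of it and the grasp point (between the pads) lies 2 mm behind it; z points along the fingers, y is the line along which they close (so a half turn about z gives the same grasp; the last joint's range is limited). The gripper opens to 92 mm and grips with 3 to 60 N. Pads are 20 mm wide; open, the fingers measure 128 mm over their backs; the gripper's body (75 mm by 189 mm) begins 69 mm behind the grasp point.
Start: joints at [1.019, 0.158, 1.597, -0, 1.386, -0.21], TCP at [0.193, 0.542, 0.232] pointing down, gripper open.
Joint ranges: [-2.91, 2.91], [-0.94, 2.29], [0.18, 2.7], [-1.29, 4.43], [0.17, 2.64], [-3, 3]. Speed limits (rad/s): [2.57, 2.57, 3.14, 3.14, 3.14, 3.14].

INTERFACE

Orientations are given as a unit quaternion [x, y, z, w].
In Python, from cell import r gives the robot as it stands.
- The arm moves only by the shell command python3 -m inch 'ROWS' [OPENING] [FORCE]. ROWS is JSON, one flat list of numbers, 6 for each row, row after row: the shift along the tool's x, y, z in m, then the turn, a rotation vector about the tool's x, y, z in degrees. A call has 1 to 5 rows; each row is the pose to reach, as a shift and turn from the pose commanded when the call began, along the tool's axes at that moment; what a row does not reach only later rows make up. A row lasts 1/8 s, in which the tool goes at most 62.5 mm and 10.7 degrees, less where a joint would pass 70% of its speed; a pose out of reach is approached as far as the arm can. A call with a gripper value outside its range is refused whole. OPENING is the closure, from 0 (fully open) to 1 (shut), set as the call begins (- or left out, the last holds). The fingers move at their own pace and stop on an object; FORCE is the grip in N (left out, the last holds). Time passes only in rows, so rows that repeat a pose let the fingers close. It gives the time, the measured TCP pose, the force, the opening and the grip force at its end, in the units of the state.
- r.observe(): the state, without advancing time (a new reading comes with each control period).
- r.get_image(name): name is "scene" or "top"; returns (picture, depth): 480x640x3 uint8, red, green, blue; 480x640 float32, m along the optical axis (not along the pixel's ray), 0 where there is no reading.
- r.camera_params(name): a dict with "fovy" (degrees; the focal length in pixels is half the picture's height over the tangent of half this angle, whatever the lens; pixels are square), "cx", "cy" (the principal point, pixels), "world_from_camera" (4x4, takes a point from camera to world coordinates). Camera axes: x right, y down, z forward; pixel columns grow to the right and rows downward; lengths in m; the calibration is good to about 2 mm. A picture is of the moment at which its call begins. camera_params takes no time and is no camera call.
- r.sign_off(): hands the job in; it is judged then, once.
The state is a dict: "time": time; "q": joint angles; "qvel": joint speeds; "tau": joint torques, N m; "tool_pos": TCP position; "eef_rot": TCP orientation; "contact_force": force on the tool from outside, world axes, zero at the start; "ft_torque": the same for the moment, N m; "width": finger opening in m; "gripper_force": force on a finger pad.
Only numpy, scipy, OpenCV 4.12 (cv2) and the standard library are available. Lean on these libraries where they do the work, as an engineer would, in place of code of your own. Each camera call takes 0.05 s, during which the arm holds its last target. There are 200 camera calls.

TASK

The soft-faced steel drift lying in the wooden cradle is loaded: a heavy slug is shut in one end, and it cannot be seen which. Lift the drift by the middle to feel which end is heavy, lay it down, take it again by its light end and stand it upright, heavy end down, on the bright seat of the grey stand, in the middle of the yoke and clear of it all round. Once you have let go of it and it stands still, swing the keeper fully shut across the mouth of the yoke. Do not push the tape roll or the pliers aside.

Things in the scene. Friction and masses are not known exactly. Their poses are not given: they have to be found in the camera images.
- drift: Soft-faced drift (hand-held striking bar), 0.29 to 0.34 kg, 140 mm long: square steel bar 100 mm long, 34 mm across flats (each 24 mm wide, 5 mm chamfers between), with a round black nylon cap (34 mm diameter, 20 mm long) at each end. Origin at the middle, on the axis; x runs along it, y and z through flats. Starts in the cradle, axis along the cradle's x and 47 mm above the bench.
- end_p (a point): Middle of the drift's flat end face at its +x end, 70 mm from the middle. Both ends look alike. A 0.18 kg slug shut inside one end (it may rattle by 1 mm) puts the centre of mass 20 to 24 mm from the middle towards that end. Which end it is changes from start to start; neither looks nor pose tell it.
- end_n (a point): Middle of the drift's flat end face at its -x end. Held level by the middle, the drift's weight makes a moment of about 0.07 N m that draws the heavy end down. It would stand on either end, but only heavy end down counts.
- cradle: Fixed wooden cradle, 180 x 76 mm, long along x, origin at the centre of its underside. Base board 12 mm thick; two saddles, 12 mm thick, at x = -47 and +47 mm, the rest 30 mm high with side cheeks to 42 mm; end boards 78 mm high at x = 76 to 90 mm either way. So the drift is taken from above between the saddles (82 mm free) and lifted straight up 60 mm.
- stand: Fixed grey steel stand, origin on the seat's axis at bench height, mouth towards its -x. Base plate 10 mm thick from x = -58 to +66 mm, 112 mm wide in y; back plate at x = 38 to 48 mm, 80 mm high. Fixed screws stand 3 mm above the base plate near its corners. Standing on the seat, the drift reaches from 10 to 150 mm above the bench.
- seat (a point): Centre of the bright flat seat, a disc of 49 mm on the stand's base plate, 10 mm above the bench; axes as the stand's.
- yoke (a point): Point on the seat's axis at the top of the yoke, 80 mm above the bench. The yoke is a flat U, 8 mm thick, round the seat on three sides, its inner faces 32 mm from the axis (15 mm free round the drift); it is open towards the stand's -x and free above, so the drift may come in from above or through the mouth.
- keeper (a joint): Angle of the keeper (rad): 0 is shut (across the mouth of the yoke, along the stand's y, at its stop), growing as it swings out to the front; 1.75 is fully open. It turns level about a vertical pin and stays where it is left; about 0.04 N m moves it. Starts at 1.0 to 1.5.
- keeper_hinge (a point): The keeper's vertical hinge axis, at x = -39, y = +39 mm of the stand, 80 mm above the bench; the point's -y axis points along the keeper to its knob. The keeper is a bar 10 mm wide and 84 mm long, 80 to 87 mm above the bench.
- keeper_knob (a point): Top of the upright knob near the keeper's free end, 70 mm from the hinge axis, 131 mm above the bench: a black head, 15 mm in diameter and 14 mm high, on a 9 mm stem that rises from the bar. Push it with the closed fingers or pinch it from above.
- tape_roll: Roll of brown tape, 58 mm in diameter, 20 mm high, lying flat, origin at the centre of its underside. A bystander, on the front strip of the bench between stand and cradle; the bench round x 0.455, y 0.335 is free to lay the drift down. Behind the strip stands the fixed key mill, taller than the drift: carry the drift clear of x above 0.47 for y from 0.08 to 0.33.
- pliers: Pliers lying flat, 45 x 159 x 10 mm, long along its y, origin at the centre of its underside. A bystander.

How it is judged:
On the way:
1. the drift stands upright on the seat, heavy end down, free in the middle of the yoke and let go, while the keeper is still open (height (world z) of slug_c0 below 0.06 m and (angle between drift's own x axis and vertical below 0.06 rad or angle between drift's own x axis and vertical above 3.0816 rad) and horizontal distance between drift and seat below 0.0125 m and height (world z) of drift between 0.074 and 0.086 m and linear speed of drift below 0.03 m/s and angular speed of drift below 0.25 rad/s and value of joint keeper above 0.5 rad and contact force between the fingers and drift below 0.1 N), for 0.3 s.
At the end, for the whole second after the job is handed in: The drift stands on the seat, heavy end down (the hidden slug's centre below 60 mm), upright within 0.06 rad, its middle within 12.5 mm of the seat's axis (touching neither yoke nor keeper) and 74 to 86 mm high, at rest (below 0.03 m/s, 0.25 rad/s); the keeper is within 0.12 rad of shut (height (world z) of slug_c0 below 0.06 m and (angle between drift's own x axis and vertical below 0.06 rad or angle between drift's own x axis and vertical above 3.0816 rad) and horizontal distance between drift and seat below 0.0125 m and height (world z) of drift between 0.074 and 0.086 m and linear speed of drift below 0.03 m/s and angular speed of drift below 0.25 rad/s and value of joint keeper below 0.12 rad).
It fails at once if the tape roll or the pliers is pushed more than 40 mm (distance of any of tape_roll, pliers from where it was at the start of the episode above 0.04 m).
It also fails if it takes over 72 s, if anything falls off the work surface, if the arm or the gripper's body presses on something with over 40 N, if the wrist force passes 120 N, or if a joint passes its speed limit or range.

## Working session

There is one attempt and no reset: what is moved stays moved. The work goes in short steps, Python scripts to look and compute and a shell command to move; the robot and the scene stay as the last step left them, time stands still between calls to the robot, and variables do not carry over. Pictures are saved under pics/ and viewed, at most 10 in all, crops included, and the job is handed in when it is done.

```bash
ls; mkdir -p pics; python3 - <<'E'
from cell import r
import cv2,numpy as np
s=r.observe();print(s)
for n in("scene","top"):
    im,d=r.get_image(n);cv2.imwrite(f"pics/{n}0.png",im[...,::-1]);np.savez(f"{n}0.npz",im=im,d=d);p=r.camera_params(n);print(n,p)
E
```

```text
pics
{'time': 0.0, 'q': array([ 1.01893720e+00,  1.59058369e-01,  1.59822356e+00, -3.20625482e-05,
        1.38621416e+00, -2.10067365e-01]), 'qvel': array([ 0.00050567, -0.00026472,  0.0001601 , -0.0004359 , -0.00182049,
        0.00102897]), 'tau': array([-1.07604854e-03, -3.85595477e+01, -3.22095895e+01,  6.99545466e-02,
        3.81212658e-02, -1.52260750e-04]), 'tool_pos': array([0.19241504, 0.54121155, 0.23061802]), 'eef_rot': array([ 1.70062255e-01,  9.85432861e-01, -8.89340887e-04, -3.39234772e-04]), 'contact_force': array([-0.70183642, -0.10733123, -0.01226283]), 'ft_torque': array([-0.03780412, -0.03064367,  0.02971165]), 'gripper_force': 0.0, 'width': 0.09202356511047924}
scene {'fovy': 43.68735781065992, 'cx': 321.686159325914, 'cy': 253.14582899175713, 'world_from_camera': array([[ 0.65306889, -0.58370622,  0.48248117, -0.10257465],
       [-0.75727243, -0.49806454,  0.42245731, -0.43156524],
       [-0.0062842 , -0.64126342, -0.76729508,  1.11250296],
       [ 0.        ,  0.        ,  0.        ,  1.        ]])}
top {'fovy': 42.41499699898058, 'cx': 329.9393089345338, 'cy': 244.3036994191662, 'world_from_camera': array([[ 0.01805684, -0.99605679,  0.08686095,  0.37387595],
       [-0.99982443, -0.01842324, -0.00341837,  0.09529815],
       [ 0.00500515, -0.08678398, -0.99621458,  1.71817954],
       [ 0.        ,  0.        ,  0.        ,  1.        ]])}
```

View pics/scene0.png

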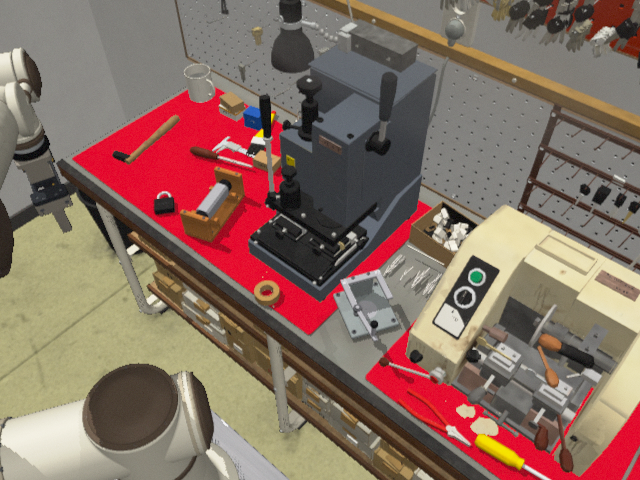

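View pics/top0.png

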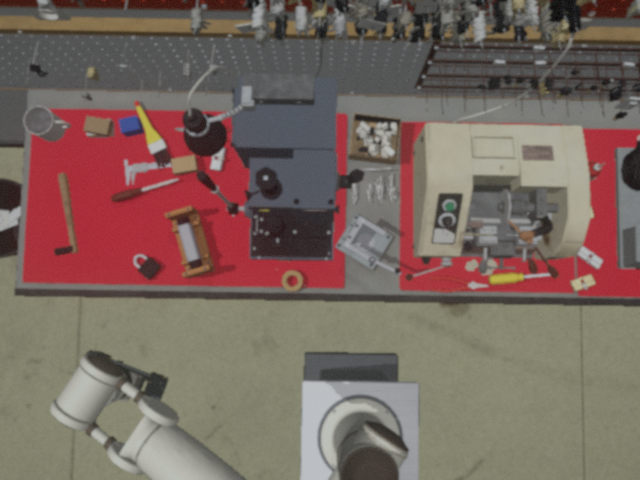

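The cradle with the drift is at scene (213,205) / top (190,241). The stand is at scene (367,303) / top (367,243), the tape roll at scene (267,293), and the pliers at scene (435,410). I'll enlarge these next.

```bash
python3 - <<'E'
import cv2,numpy as np
a=cv2.imread("pics/scene0.png");b=cv2.imread("pics/top0.png")
def c(i,x,y,w,h):
    o=cv2.resize(i[y:y+h,x:x+w],(400,300),interpolation=cv2.INTER_CUBIC)
    k=400//w
    for u in range(0,w,10): cv2.putText(o,str(x+u),(u*400//w,8),0,.3,(0,255,255))
    for v in range(10,h,10): cv2.putText(o,str(y+v),(0,v*300//h),0,.3,(0,255,255))
    return o
o=np.vstack([np.hstack([c(a,155,160,100,75*1),c(a,320,265,100,75)]),np.hstack([c(b,150,200,80,60+20) if 0 else c(b,150,195,112,84),c(b,325,205,80,60)])])
cv2.imwrite("pics/crop.png",o)
E
```

```text
(no output)
```

View pics/crop.png

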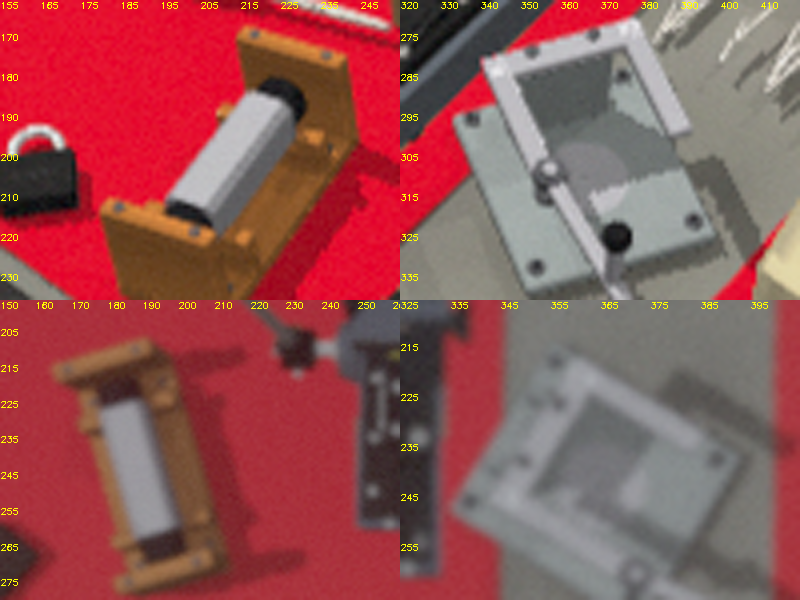

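The enlarged views show:
- **Drift:** it lies with a flat up, between scene (228,180) and (203,213).
- **Yoke:** the top is clear, with its mouth facing the camera side.
- **Keeper:** the hinge is at scene (357,308) and the knob at (374,324).
- **Seat:** the disc is around scene (368,309).

Next I'll measure these with masks and depth.

```bash
cat > h.py <<'E'
import numpy as np,cv2
from cell import r
def cloud(n,im,d):
    p=r.camera_params(n);f=240/np.tan(np.radians(p["fovy"]/2))
    v,u=np.mgrid[:480,:640];c=np.stack([(u-p["cx"])*d/f,(v-p["cy"])*d/f,d],-1)
    W=p["world_from_camera"];P=c@W[:3,:3].T+W[:3,3];P[d==0]=np.nan
    return P
def ray(n,uv,z):
    p=r.camera_params(n);f=240/np.tan(np.radians(p["fovy"]/2));W=p["world_from_camera"]
    g=W[:3,:3]@np.array([(uv[0]-p["cx"])/f,(uv[1]-p["cy"])/f,1.]);return W[:3,3]+g*(z-W[2,3])/g[2]
def rect(P):
    (c,s,a)=cv2.minAreaRect((P[:,:2]*1000).astype(np.float32));return np.round(c,1),np.round(s,1),round(a,1)
E
python3 - <<'E'
from h import *
for n in("scene","top"):
    z=np.load(n+"0.npz");im=z["im"];P=cloud(n,im,z["d"]);hsv=cv2.cvtColor(im,cv2.COLOR_RGB2HSV).astype(int);H,S,V=hsv[...,0],hsv[...,1],hsv[...,2]
    X,Y,Z=P[...,0],P[...,1],P[...,2]
    box=(X>.3)&(X<.7)&(Y>.38)&(Y<.62)
    org=(H>8)&(H<22)&(S>100)&box
    m=org&(Z>.07)&(Z<.086);q=P[m];print(n,"boards",m.sum(),np.median(q[:,2]),rect(q))
    m=box&(S<60)&(Z>.055)&(Z<.072)&(V>90);q=P[m];q=q[abs(q[:,1]-np.median(q[:,1]))<.08];print("drift top",len(q),q.mean(0),rect(q),np.percentile(q[:,2],[5,50,95]))
    bs=(X>.35)&(X<.6)&(Y>-.08)&(Y<.12)
    m=bs&(Z>.074)&(Z<.095)&(S<70);q=P[m];print("yoke+keeper",len(q),rect(q),np.percentile(q[:,2],[5,50,95]))
    m=(bs&(Z>.004)&(Z<.016)&(S<70));print("base",m.sum(),np.median(Z[m]))
    m=bs&(Z>.115)&(Z<.15)&(V<60);print("knob",m.sum(),P[m].mean(0) if m.any() else 0)
    bx=(X>.3)&(X<.5)&(Y>.1)&(Y<.35)&(H>8)&(H<22)&(S>90)&(Z>.012)&(Z<.03)
    print("tape",bx.sum(),rect(P[bx]))
print("scene rays: hinge",ray("scene",(357,307),.09))
E
```

```text
scene boards 314 0.07611331382793407 (array([517., 472.]), array([185.9,  77.2]), 17.4)
drift top 413 [0.51852401 0.46968904 0.0623227 ] (array([519.1, 472.5]), array([106.8,  36.3]), 17.0) [0.05734746 0.06237646 0.06701191]
yoke+keeper 1252 (array([528.2,  13.8]), array([211.9, 128.4]), 79.4) [0.0751384  0.0808038  0.09199235]
base 1731 0.009119769793813903
knob 41 [0.55405532 0.08251344 0.11884207]
tape 353 (array([420.2, 193.4]), array([60.1, 56.7]), 18.7)
top boards 258 0.07772500460589915 (array([518.6, 470.3]), array([179.8,  72.5]), 18.2)
drift top 464 [0.5179955  0.47075747 0.063235  ] (array([518.3, 471.3]), array([104.6,  34.4]), 18.6) [0.05704904 0.06326918 0.06947597]
yoke+keeper 726 (array([527.9,  12.5]), array([208.5, 127.6]), 79.3) [0.07534586 0.08153318 0.09233112]
base 1087 0.009221494710585976
knob 0 0
tape 207 (array([421.8, 191.8]), array([55. , 49.5]), 89.9)
scene rays: hinge [ 0.47783529 -0.0190302   0.09      ]
```

```bash
python3 - <<'E'
from h import *
np.set_printoptions(precision=4,suppress=True)
S=lambda u,v:(320+(u-400)/4,265+v/4)
T=lambda u,v:(325+(u-400)/5,205+(v-300)/5)
print("yoke scene");Yk=[ray("scene",S(*p),.08)[:2] for p in[(484,62),(632,18),(690,130)]];print(np.array(Yk))
print("base scene");B=[ray("scene",S(*p),.01)[:2] for p in[(452,115),(525,292),(717,238)]];print(np.array(B),"ctr",(B[0]+B[2])/2,"sides",np.linalg.norm(B[1]-B[0]),np.linalg.norm(B[2]-B[1]))
print("base top");C=[ray("top",T(*p),.01)[:2] for p in[(550,340),(452,510),(742,457)]];print(np.array(C),"ctr",(C[1]+C[2])/2)
print("yoke top");print(np.array([ray("top",T(*p),.08)[:2] for p in[(575,352),(715,440),(500,495)]]))
print("hinge",ray("scene",S(548,165),.095)[:2],"knob",ray("scene",S(617,236),.131)[:2], "top hinge", ray("top",T(636,576),.095)[:2])
# masked knob and seat
z=np.load("scene0.npz");im=z["im"];P=cloud("scene",im,z["d"]);g=cv2.cvtColor(im,cv2.COLOR_RGB2GRAY)
sub=np.zeros_like(g);sub[312:332,366:384]=1
m=(g<60)&(sub>0);v,u=np.nonzero(m);print("knob px",len(u),u.mean(),v.mean(),u.min(),u.max(),v.min(),v.max(),np.nanmedian(P[m],0),ray("scene",(u.mean(),v.mean()),.126)[:2])
# yoke z by clouds, fit min rect of U (exclude keeper)
for n in("scene","top"):
    z=np.load(n+"0.npz");P=cloud(n,z["im"],z["d"]);hs=cv2.cvtColor(z["im"],cv2.COLOR_RGB2HSV)
    Q=P.reshape(-1,3);s=hs[...,1].ravel();ctr=(B[0]+B[2])/2
    ok=(np.linalg.norm(Q[:,:2]-ctr,axis=1)<.085)&(s<70)
    print(n,"base",rect(Q[ok&(Q[:,2]>.003)&(Q[:,2]<.016)]),"yoke",rect(Q[ok&(Q[:,2]>.075)&(Q[:,2]<.0838)]))
E
```

```text
yoke scene
[[ 0.5154  0.0547]
 [ 0.5915  0.0123]
 [ 0.5513 -0.0568]]
base scene
[[ 0.5164  0.0774]
 [ 0.4522 -0.0277]
 [ 0.5469 -0.0856]] ctr [ 0.5316 -0.0041] sides 0.12315516854396266 0.11100884785995839
base top
[[ 0.6116  0.0212]
 [ 0.5156  0.0742]
 [ 0.5481 -0.0864]] ctr [ 0.5318 -0.0061]
yoke top
[[ 0.5957  0.0108]
 [ 0.5498 -0.0644]
 [ 0.5183  0.0497]]
hinge [ 0.4765 -0.0199] knob [ 0.445 -0.086] top hinge [ 0.4755 -0.0221]
knob px 40 373.825 323.95 371 377 321 327 [ 0.446  -0.0844  0.1283] [ 0.4474 -0.0836]
scene base (array([530.7,  -4. ]), array([129.9, 112.1]), 59.6) yoke (array([524.3, -14.8]), array([123.4,  92.9]), 57.9)
top base (array([529.3, -11. ]), array([146.6, 168. ]), 66.3) yoke (array([523.4, -18. ]), array([123.2,  92.8]), 59.4)
```

Seat is about (0.5295,-0.008) with the stand's +x at about 59.5°. Hinge is (0.476,-0.021), which matches what that pose predicts, and the knob is (0.447,-0.084), so the keeper is at about 1.47 rad. The drift is at (0.518,0.471) with its axis at 17.8°. Before choosing where to lay it down, I'll check heights around the key mill and the cream machine.

```bash
python3 - <<'E'
from h import *
A=np.vstack([cloud(n,0,np.load(n+"0.npz")["d"]).reshape(-1,3) for n in("scene","top")]);A=A[~np.isnan(A).any(1)]
def hm(x0,x1,y0,y1,st):
    xs=np.arange(x0,x1,st);ys=np.arange(y1,y0,-st);print("max z mm; cols y:",[round(float(y)*1000) for y in ys])
    for x in xs[::-1]:
        print(round(x*1000),*[f"{int(1000*A[k,2].max()) if (k:=(abs(A[:,0]-x)<st/2)&(abs(A[:,1]-y)<st/2)).any() else -99:5d}" for y in ys])
hm(.32,.60,.10,.42,.02);hm(.32,.66,-.26,.1,.02)
E
```

```text
max z mm; cols y: [420, 400, 380, 360, 340, 320, 300, 280, 260, 240, 220, 200, 180, 160, 140, 120]
580     8    10     7    53    16    62    83   331   329   329   332   330   420   421   419   419
560     8     9     9     8     4     6    81   183   224   281   279   235   413   416   416   417
540     5     8    10    11    16    10    83   182   228   278   279   234   185   186   191   188
520     8     6     7    11     8     8    80   178   214   233   230   181   184   184   179   178
500    43    10    12     7     9     9    89    97    94   124   121    99    94    94    93    95
480    47     9    12     9    12     8    78    85    88    87    87    90    90    87    89    88
460    84     6     9     5    11     7     7     7     9     9     6    10     6    10     5     9
440    87    78     8    10    12     7     7     9    11    13    25    31    25    24    10     9
420    14     9     7     7     9     7     9    10    12    10    28    24    32    23     8    12
400     7     4     5     6     8     9     6     6     8     6    26    25    25    26     9    10
3
[... 1713 characters left out ...]
  49    46    13    18    14
420    11     9    10     3     6     4    11     8     2     4     8    54    45     8    11    10     8     8
400     8     9     8     2     3     8     2     9     5     5     6     3     9     8    10    15    15    11
380     3     3     5     5    10     2     3     6     4     5     2     7     6     5     3     8     3     9
360    -1     6     2     1     0    -3     3     2     0    -1     1     0     0    -1    -2    -1     0     1
340  -749  -744  -747  -749  -750  -752  -750  -748  -749  -745  -734  -750  -751  -747  -752  -745  -749  -747
320  -753  -753  -748  -742  -744  -743  -742  -742  -744  -748  -756  -746  -752  -739  -753  -738  -749  -749
```

```bash
cat > to.py <<'E'
# usage: to.py x y z  yaw_of_tool_y_deg [tilt_deg azimuth_deg]  -> shift/turn in tool axes. tilt: tool z leans from down towards azimuth
import sys
from h import *
from scipy.spatial.transform import Rotation as R
def target(yy,tilt=0,az=0):
    y=np.array([np.cos(np.radians(yy)),np.sin(np.radians(yy)),0]);z=np.array([0,0,-1.])
    M=np.c_[np.cross(y,z),y,z]
    a=np.radians(az);ax=np.array([np.sin(a),-np.cos(a),0])*1. # rotation taking -Z towards az
    return R.from_rotvec(ax*np.radians(tilt))*R.from_matrix(M)
if __name__=="__main__":
    a=list(map(float,sys.argv[1:]));s=r.observe();R0=R.from_quat(s["eef_rot"])
    T=target(*a[3:]);d=R0.inv().apply(np.array(a[:3])-s["tool_pos"]);w=(R0.inv()*T).as_rotvec(degrees=True)
    print("t",round(s["time"],2),"pos",s["tool_pos"].round(4),"zt",R0.apply([0,0,1]).round(3),"yt",R0.apply([0,1,0]).round(3),"q",s["q"].round(2));print("shift",d.round(4),"turn",w.round(1))
    print("F",s["contact_force"].round(2),"M",s["ft_torque"].round(3),"w",round(s["width"],4),"gf",round(float(s["gripper_force"]),1))
E
python3 - <<'E'
from to import *
print(target(0,45,0).as_matrix()[:,2],target(107.8).as_matrix()[:,:2])
A=np.vstack([cloud(n,0,np.load(n+"0.npz")["d"]).reshape(-1,3) for n in("scene","top")]);A=A[~np.isnan(A).any(1)]
st=.03;ys=np.arange(.66,.3,-st);print([round(float(y)*1000) for y in ys])
for x in np.arange(.36,.75,st)[::-1]:
    print(round(x*1000),*[f"{int(1000*A[k,2].max()) if (k:=(abs(A[:,0]-x)<st/2)&(abs(A[:,1]-y)<st/2)).any() else -99:5d}" for y in ys])
E
python3 to.py .518 .471 .20 107.8; python3 -m inch 2>&1 | head -5
```

```text
[ 0.70710678  0.         -0.70710678] [[-0.95212939 -0.3056953 ]
 [-0.3056953   0.95212939]
 [-0.          0.        ]]
[660, 630, 600, 570, 540, 510, 480, 450, 420, 390, 360, 330, 300]
750    14    14    15    23    32    34    36     8    19   527   590   490   485
720    12    14    14    19    34    35    37    27   426   544   575   508   483
690     9    11    18    23    25    17     9     7   414   526   526   445   434
660    32    29    21    23    11     7     9    11     9   332   394     8   -99
630    30    26    11    13    11    10    71    11    13   334   321    79    80
600     8    10    11    10    89    86    85    82    10     8   134    76   339
570     8    12    10     7    81    81    71    46     8    10     9    16    86
540     8    10     8    10    26    66    76    69    14    10    11    16    84
510    11     8    11    11     9    23    74    70    17    12    11     9    89
480     9    18    25    23    14    14    72    72    47    12     9    12    78
450    12    20    28    30    14    35    81    87    87    10    10    12     7
420    13    12    26    24     9    12    84    85    80     9     7     9     9
390     8    10     8     7     9     7     9     5    10     6     6     9     7
360     3    10     4     3     2     9     6     4     5     2     5     5     2
t 0.1 pos [0.1925 0.5413 0.2307] zt [-0.001 -0.001 -1.   ] yt [ 0.335  0.942 -0.002] q [ 1.02  0.16  1.6  -0.    1.39 -0.21]
shift [-0.3303  0.043   0.0305] turn [ -0.1  -0.1 -37.4]
F [-0.17 -0.15 -0.39] M [-0.017 -0.051 -0.01 ] w 0.0915 gf 0.0
invalid input
```

```bash
python3 -m inch '[-0.06,0.008,0,0,0,-8, -0.12,0.016,0,0,0,-16, -0.18,0.024,0,0,0,-24, -0.24,0.032,0.01,0,0,-32, -0.30,0.04,0.02,0,0,-37.4]' 0
python3 -m inch '[-0.03,0.003,0.01,0,0,0, -0.03,0.003,0.01,0,0,0, -0.03,0.003,0.01,0,0,0]'
python3 to.py .518 .471 .20 107.8
```

```text
time: 0.72
tool_pos: [0.4905, 0.4781, 0.2109]
eef_rot: [-0.157, 0.988, -0.0, -0.0]
contact_force: [-0.0, 0.1, -0.1]
width: 0.0916
gripper_force: 0.0
time: 1.1
tool_pos: [0.5154, 0.491, 0.2015]
eef_rot: [-0.155, 0.988, -0.0, -0.0]
contact_force: [-0.5, -0.8, 0.3]
width: 0.0919
gripper_force: 0.0
t 1.1 pos [0.5154 0.491  0.2015] zt [-0.001 -0.    -1.   ] yt [-0.307  0.952 -0.   ] q [ 0.59  0.53  1.19  0.    1.42 -1.29]
shift [ 0.0037 -0.0199  0.0015] turn [-0.  -0.1  0.1]
F [-0.49 -0.85  0.3 ] M [ 0.104  0.02  -0.036] w 0.0919 gf 0.0
```

```bash
python3 -m inch '[0.0037,-0.0199,0.0015,0,0,0, 0.0037,-0.0199,0.05,0,0,0, 0.0037,-0.0199,0.05,0,0,0, 0.0037,-0.0199,0.05,0,0,0]'
python3 to.py .518 .471 .045 107.8
python3 - <<'E'
from h import *
im,d=r.get_image("scene");cv2.imwrite("pics/s1.png",cv2.resize(im[130:260,130:300,::-1],(680,520)))
E
```

```text
time: 1.6
tool_pos: [0.5187, 0.4716, 0.1536]
eef_rot: [-0.155, 0.988, 0.0, 0.001]
contact_force: [0.9, 0.6, -0.5]
width: 0.0919
gripper_force: 0.0
t 1.6 pos [0.5187 0.4716 0.1536] zt [ 0.001  0.001 -1.   ] yt [-0.307  0.952  0.001] q [ 0.57  0.54  1.27  0.    1.33 -1.32]
shift [ 0.001  -0.0004  0.1086] turn [0.  0.1 0.1]
F [ 0.89  0.56 -0.54] M [0.013 0.025 0.007] w 0.0919 gf 0.0
```

View pics/s1.png

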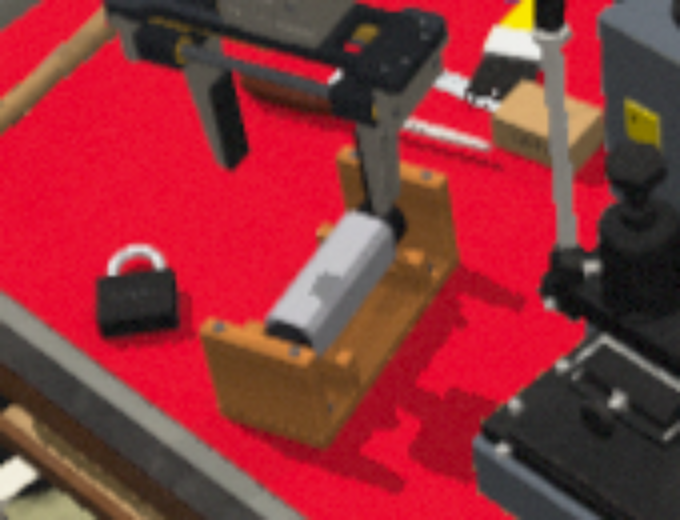

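The open fingers are either side of the drift: crop (220,150) and (385,180), with the drift between them at about (335,275). I'll go down, grip, record the force reading, then lift.

```bash
python3 -m inch '[0.001,0,0.04,0,0,0, 0.001,0,0.075,0,0,0, 0.001,0,0.1,0,0,0, 0.001,0,0.1085,0,0,0, 0.001,0,0.1085,0,0,0]'
python3 to.py .518 .471 .045 107.8
python3 -m inch '[0,0,0,0,0,0,0,0,0,0,0,0,0,0,0,0,0,0,0,0,0,0,0,0,0,0,0,0,0,0]' 1 45
python3 -m inch '[0,0,0,0,0,0,0,0,0,0,0,0,0,0,0,0,0,0,0,0,0,0,0,0]'
python3 to.py .518 .471 .045 107.8
```

```text
time: 2.28
tool_pos: [0.5186, 0.4711, 0.0445]
eef_rot: [-0.155, 0.988, 0.0, 0.001]
contact_force: [-0.0, -0.4, 0.3]
width: 0.0917
gripper_force: 0.0
t 2.27 pos [0.5186 0.4711 0.0445] zt [ 0.001  0.001 -1.   ] yt [-0.306  0.952  0.   ] q [ 0.57  0.65  1.33  0.    1.15 -1.32]
shift [ 0.0006  0.0001 -0.0005] turn [0.  0.1 0. ]
F [-0.03 -0.42  0.26] M [0.06  0.023 0.028] w 0.0917 gf 0.0
time: 2.9
tool_pos: [0.518, 0.4705, 0.0431]
eef_rot: [-0.155, 0.988, -0.0, -0.0]
contact_force: [-0.7, -0.8, -1.3]
width: 0.0443
gripper_force: 0.0
time: 3.4
tool_pos: [0.518, 0.4705, 0.0431]
eef_rot: [-0.155, 0.988, -0.0, -0.0]
contact_force: [-0.7, 0.2, 0.6]
width: 0.0338
gripper_force: 45.0
t 3.4 pos [0.518  0.4705 0.0431] zt [-0. -0. -1.] yt [-0.306  0.952  0.   ] q [ 0.57  0.66  1.34  0.    1.15 -1.32]
shift [-0.0001  0.0005 -0.0019] turn [ 0. -0.  0.]
F [-0.71  0.22  0.6 ] M [ 0.082 -0.003  0.049] w 0.0338 gf 45.0
```

Gripped at 33.8 mm, so it's on the flats. I'll lift straight up and take several moment readings.

```bash
python3 -m inch '[0,0,-0.02,0,0,0,0,0,-0.045,0,0,0,0,0,-0.07,0,0,0,0,0,-0.09,0,0,0,0,0,-0.1,0,0,0]'
python3 -m inch '[0,0,0,0,0,0,0,0,0,0,0,0]' >/dev/null
for i in 1 2 3 4; do python3 -m inch '[0,0,0,0,0,0,0,0,0,0,0,0]'>/dev/null; python3 to.py .43 .34 .1431 90|grep -v shift; done; python3 to.py .43 .34 .143 90|grep shift
```

```text
time: 4.03
tool_pos: [0.5186, 0.4709, 0.1452]
eef_rot: [-0.155, 0.988, 0.0, 0.001]
contact_force: [-0.2, 0.2, -3.8]
width: 0.0336
gripper_force: 45.0
t 4.53 pos [0.5177 0.4703 0.1423] zt [-0.001 -0.001 -1.   ] yt [-0.306  0.952 -0.   ] q [ 0.57  0.55  1.29 -0.    1.31 -1.32]
F [-0.    0.46 -2.86] M [ 0.048 -0.057  0.047] w 0.0333 gf 45.0
t 4.78 pos [0.518  0.4705 0.1431] zt [-0. -0. -1.] yt [-0.306  0.952  0.   ] q [ 0.57  0.55  1.29  0.    1.31 -1.32]
F [-0.52 -0.08 -3.37] M [ 0.044 -0.046  0.045] w 0.0338 gf 45.0
t 5.03 pos [0.518  0.4705 0.1431] zt [ 0.  0. -1.] yt [-0.306  0.952  0.   ] q [ 0.57  0.55  1.29 -0.    1.31 -1.32]
F [ 0.06  1.52 -3.16] M [ 0.073 -0.039  0.003] w 0.0337 gf 45.0
t 5.28 pos [0.518  0.4705 0.1431] zt [ 0. -0. -1.] yt [-0.306  0.952 -0.   ] q [ 0.57  0.55  1.29 -0.    1.31 -1.32]
F [-0.12 -0.49 -3.52] M [ 0.054 -0.019  0.025] w 0.0339 gf 45.0
shift [ 1.238e-01 -9.730e-02  1.000e-04] turn [-0.  -0.  17.8]
```

The moment about tool y changes from about 0 to -0.055 N m, so the near end (towards the robot) is the heavy one. I'll turn the drift by about +198° about tool z so the heavy end points outward. Reading it again reversed will check the result.

```bash
for i in 1 2 3; do python3 -m inch '[0,0,0,0,0,10,0,0,0,0,0,20,0,0,0,0,0,30,0,0,0,0,0,40,0,0,0,0,0,50]' >/dev/null; done
python3 -m inch '[0,0,0,0,0,10,0,0,0,0,0,20,0,0,0,0,0,30,0,0,0,0,0,40,0,0,0,0,0,47.8]' >/dev/null
python3 -m inch '[0,0,0,0,0,0,0,0,0,0,0,0,0,0,0,0,0,0]'>/dev/null
for i in 1 2 3 4; do python3 -m inch '[0,0,0,0,0,0,0,0,0,0,0,0]'>/dev/null; python3 to.py .43 .34 .1431 -90|grep F; done; python3 to.py .43 .34 .143 -90
```

```text
F [ 0.88 -0.14 -3.67] M [-0.009  0.168 -0.054] w 0.0338 gf 45.0
F [-0.19  0.11 -2.96] M [-0.031  0.246 -0.005] w 0.0337 gf 45.0
F [-0.05 -1.28 -2.95] M [ 0.033  0.265 -0.057] w 0.034 gf 45.0
F [-0.24  0.83 -2.42] M [0.001 0.209 0.038] w 0.0338 gf 45.0
t 9.15 pos [0.518  0.4705 0.1431] zt [-0.  0. -1.] yt [ 0. -1. -0.] q [0.57 0.55 1.29 0.   1.31 2.14]
shift [-8.810e-02  1.305e-01  1.000e-04] turn [-0.  0.  0.]
F [-0.24  0.83 -2.42] M [0.001 0.209 0.038] w 0.0338 gf 45.0
```

```bash
cat > avg.py <<'E'
from h import *
L=[]
for i in range(16):
    r.get_image("top");s=r.observe();L.append(np.r_[s["contact_force"],s["ft_torque"],s["tau"]])
L=np.array(L);print("mean",L.mean(0).round(3),"sem",(L.std(0)/4).round(3))
E
python3 -m inch '[-0.03,0.045,0,0,0,0,-0.06,0.09,0,0,0,0,-0.088,0.1305,0,0,0,0,-0.088,0.1305,0,0,0,0,-0.088,0.1305,0,0,0,0]'>/dev/null
python3 -m inch '[0,0,0,0,0,0,0,0,0,0,0,0,0,0,0,0,0,0]'>/dev/null
python3 avg.py; python3 to.py .43 .34 .0225 -90
```

```text
mean [ 1.9000e-02 -1.0900e-01 -3.3560e+00  5.0000e-03  2.2100e-01 -1.1000e-02
  7.0000e-03 -3.8900e+01 -3.1755e+01 -4.4000e-02 -1.3200e-01 -0.0000e+00] sem [0.153 0.134 0.109 0.009 0.007 0.011 0.001 0.005 0.008 0.    0.001 0.   ]
t 10.95 pos [0.4301 0.34   0.1431] zt [-0. -0. -1.] yt [ 0. -1.  0.] q [ 0.45  0.17  1.76 -0.    1.21  2.02]
shift [-1.000e-04 -0.000e+00  1.206e-01] turn [0. 0. 0.]
F [-0.26  0.29 -3.51] M [-0.068  0.175 -0.101] w 0.0341 gf 45.0
```

```bash
python3 -m inch '[0,0,0.04,0,0,0,0,0,0.08,0,0,0,0,0,0.105,0,0,0,0,0,0.115,0,0,0,0,0,0.121,0,0,0]'
python3 -m inch '[0,0,0,0,0,0,0,0,0,0,0,0]'; python3 to.py .43 .34 .02 -90
```

```text
time: 11.58
tool_pos: [0.4306, 0.3402, 0.0223]
eef_rot: [1.0, 0.0, 0.0, -0.0]
contact_force: [0.2, -0.8, -2.3]
width: 0.0336
gripper_force: 45.0
time: 11.82
tool_pos: [0.4309, 0.3404, 0.0232]
eef_rot: [1.0, 0.0, 0.001, -0.0]
contact_force: [-0.4, 0.4, -3.4]
width: 0.0338
gripper_force: 45.0
t 11.82 pos [0.4309 0.3404 0.0232] zt [ 0.002  0.001 -1.   ] yt [ 0.    -1.    -0.001] q [ 0.45  0.35  1.82 -0.    0.97  2.02]
shift [-0.001   0.0004  0.0032] turn [-0.1 -0.1  0. ]
F [-0.39  0.42 -3.37] M [ 0.004  0.197 -0.094] w 0.0338 gf 45.0
```

```bash
python3 -m inch '[0,0,0.003,0,0,0,0,0,0.003,0,0,0]'
python3 -m inch '[0,0,0,0,0,0,0,0,0,0,0,0,0,0,0,0,0,0,0,0,0,0,0,0]' 0.5 3
python3 -m inch '[0,0,0,0,0,0,0,0,0,0,0,0]' 0
python3 -m inch '[0,0,-0.03,0,0,0,0,0,-0.07,0,0,0,0,0,-0.11,0,0,0,0,0,-0.123,0,0,0,0,0,-0.123,0,0,0]' 0 >/dev/null
python3 -m inch '[0,0,0,0,0,0,0,0,0,0,0,0,0,0,0,0,0,0]'>/dev/null
python3 avg.py; python3 to.py .43 .34 .1431 -90
python3 - <<'E'
from h import *
for n in("scene","top"):
    im,d=r.get_image(n);cv2.imwrite(f"pics/{n}2.png",im[...,::-1]);np.savez(f"{n}2.npz",im=im,d=d)
im=cv2.imread("pics/scene2.png");cv2.imwrite("pics/s2.png",cv2.resize(im[190:320,180:350],(680,520)))
E
```

```text
time: 12.08
tool_pos: [0.43, 0.34, 0.0191]
eef_rot: [1.0, 0.0, -0.0, 0.0]
contact_force: [0.1, -0.4, -3.5]
width: 0.034
gripper_force: 45.0
time: 12.58
tool_pos: [0.4302, 0.34, 0.0193]
eef_rot: [1.0, 0.0, 0.0, -0.0]
contact_force: [-0.4, 0.3, -1.0]
width: 0.046
gripper_force: 0.0
time: 12.82
tool_pos: [0.4301, 0.34, 0.0191]
eef_rot: [1.0, 0.0, -0.0, -0.0]
contact_force: [-0.1, 0.2, -0.2]
width: 0.0638
gripper_force: 0.0
mean [-7.8000e-02 -5.0000e-02 -2.3200e-01 -9.0000e-03  1.5900e-01  6.0000e-03
 -1.0000e-03 -3.7114e+01 -3.0116e+01 -1.9000e-02 -7.4000e-02  0.0000e+00] sem [0.145 0.081 0.094 0.007 0.007 0.007 0.    0.012 0.012 0.    0.001 0.   ]
t 14.62 pos [0.4301 0.34   0.1421] zt [ 0.  0. -1.] yt [ 0. -1. -0.] q [ 0.45  0.18  1.76 -0.    1.2   2.02]
shift [-0.0001 -0.     -0.001 ] turn [-0. -0.  0.]
F [-0.32 -0.91 -0.77] M [-0.034  0.125  0.043] w 0.0919 gf 0.0
```

View pics/s2.png

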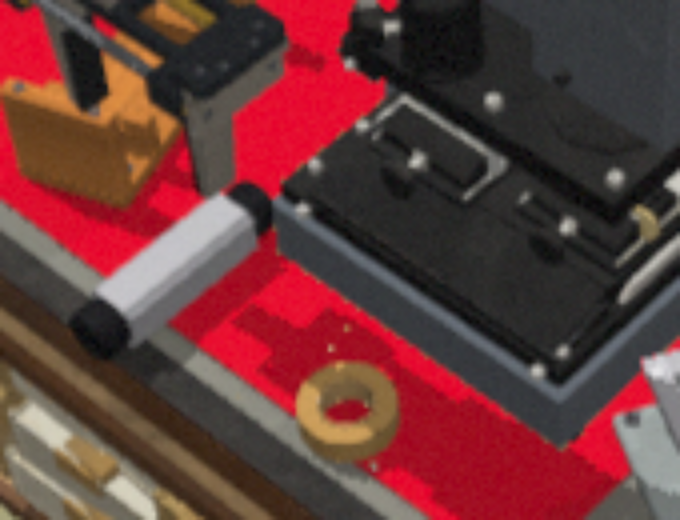

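The loaded-minus-empty moment is +0.062 ± 0.01 N m, as expected with the heavy end outward (+x). The crop shows the drift flat on the bench from (100,325), the light near end, to (250,205), the heavy far end. Next I'll measure it exactly.

```bash
python3 - <<'E'
from h import *
for n in("scene","top"):
    z=np.load(n+"2.npz");im=z["im"];P=cloud(n,im,z["d"]);h=cv2.cvtColor(im,cv2.COLOR_RGB2HSV).astype(int)
    X,Y,Z=np.moveaxis(P,-1,0);b=(X>.34)&(X<.52)&(Y>.30)&(Y<.385)&(Z>.022)&(Z<.05)
    m=b&(h[...,1]<70)&(h[...,2]>110);k=b&(h[...,2]<70)
    q=P[m];print(n,len(q),q.mean(0),np.percentile(q[:,2],[5,50,95]),"steel",rect(q),"all",rect(P[m|k]))
    A=(P[k][:,:2]*1000);print("caps x<430",A[A[:,0]<430].mean(0),"x>430",A[A[:,0]>430].mean(0))
E
```

```text
scene 477 [0.42526692 0.33787237 0.03263983] [0.0280895  0.03285556 0.03715736] steel (array([426.9, 340. ]), array([104.9,  37.3]), 1.6) all (array([424.3, 339.8]), array([ 57.4, 139.9]), 78.6)
caps x<430 [363.91836917 336.47246471] x>430 [484.94747164 331.44308426]
top 67 [0.39271403 0.34654701 0.03276992] [0.02649784 0.03261824 0.03886904] steel (array([425.5, 342.8]), array([23.5, 98.2]), 83.5) all (array([425.4, 342. ]), array([ 27. , 131.7]), 85.8)
caps x<430 [366.23960121 342.67075515] x>430 [485.01965007 330.96807604]
```

The drift is centred at (0.427,0.340) with its axis along world x, and the light end is near. I'll tilt the tool 45° and stand off behind the light end.

```bash
python3 to.py .3214 .340 .0926 -90 45 0
python3 -m inch '[-0.022,0,0.01,0,9,0, -0.044,0,0.02,0,18,0, -0.066,0,0.03,0,27,0, -0.088,0,0.04,0,36,0, -0.1087,0,0.05,0,45,0]' 0
python3 -m inch '[0,0,0,0,0,0,0,0,0,0,0,0]' >/dev/null; python3 to.py .3914 .340 .0226 -90 45 0
```

```text
t 14.72 pos [0.4301 0.34   0.1421] zt [ 0.  0. -1.] yt [ 0. -1. -0.] q [0.45 0.18 1.76 0.   1.2  2.02]
shift [-1.087e-01 -1.000e-04  4.950e-02] turn [-0. 45.  0.]
F [ 0.14  1.28 -1.1 ] M [-0.015  0.137  0.054] w 0.0919 gf 0.0
time: 15.35
tool_pos: [0.3319, 0.3185, 0.1203]
eef_rot: [0.935, 0.018, 0.355, -0.005]
contact_force: [-0.9, -2.7, -0.0]
width: 0.092
gripper_force: 0.0
t 15.6 pos [0.3342 0.3194 0.1227] zt [ 0.662  0.023 -0.749] yt [ 0.028 -1.    -0.006] q [ 0.81 -0.24  2.39 -0.89  0.64  3.  ]
shift [-0.0231 -0.0184  0.1133] turn [-1.3  3.5  1. ]
F [-0.15  0.02 -0.11] M [-0.011  0.445  0.004] w 0.0916 gf 0.0
```

Joint 6 hit its limit at 3.0, so I'll use the other half-turn of the same grasp and turn −180° about tool z.

```bash
for i in 1 2 3; do python3 -m inch '[0,0,0,0,0,-10,0,0,0,0,0,-20,0,0,0,0,0,-30,0,0,0,0,0,-40,0,0,0,0,0,-50]' >/dev/null; done
python3 -m inch '[0,0,0,0,0,-10,0,0,0,0,0,-20,0,0,0,0,0,-30,0,0,0,0,0,-30]' >/dev/null
python3 to.py .3914 .340 .0226 90 45 0;python3 to.py .359 .340 .055 90 45 0
```

```text
t 17.98 pos [0.3351 0.3194 0.1229] zt [ 0.662  0.022 -0.749] yt [-0.026  1.     0.006] q [ 0.81 -0.24  2.39 -0.89  0.64 -0.14]
shift [0.0239 0.0185 0.1129] turn [ 1.3 -3.5  0.9]
F [-0.45  0.2  -0.47] M [ 0.06   0.376 -0.033] w 0.0921 gf 0.0
t 17.98 pos [0.3351 0.3194 0.1229] zt [ 0.662  0.022 -0.749] yt [-0.026  1.     0.006] q [ 0.81 -0.24  2.39 -0.89  0.64 -0.14]
shift [0.0267 0.0195 0.0671] turn [ 1.3 -3.5  0.9]
F [-0.45  0.2  -0.47] M [ 0.06   0.376 -0.033] w 0.0921 gf 0.0
```

```bash
python3 -m inch '[0.007,0.005,0.017,0.3,-0.9,0.2, 0.013,0.01,0.034,0.6,-1.8,0.4, 0.02,0.015,0.05,1,-2.7,0.7, 0.0267,0.0195,0.067,1.3,-3.5,0.9, 0.0267,0.0195,0.067,1.3,-3.5,0.9]'
python3 -m inch '[0,0,0,0,0,0]' >/dev/null; python3 to.py .3914 .340 .0226 90 45 0
```

```text
time: 18.6
tool_pos: [0.357, 0.3398, 0.056]
eef_rot: [-0.0, 0.925, -0.002, 0.379]
contact_force: [-0.6, 0.8, 0.0]
width: 0.0922
gripper_force: 0.0
t 18.73 pos [0.3572 0.34   0.0576] zt [ 0.704 -0.002 -0.711] yt [-0.001  1.    -0.004] q [ 0.84  0.07  2.31 -1.29  0.58  0.34]
shift [0.0003 0.0001 0.049 ] turn [-0.1 -0.3  0.2]
F [ 0.3   0.8  -0.01] M [ 0.053  0.364 -0.009] w 0.0918 gf 0.0
```

```bash
python3 -m inch '[0,0,0.012,0,0,0, 0,0,0.024,0,0,0, 0,0,0.034,0,0,0,0,0,0.034,0,0,0]'
python3 to.py .3914 .340 .0226 90 45 0
```

```text
time: 19.23
tool_pos: [0.3792, 0.3433, 0.0449]
eef_rot: [0.0, 0.929, -0.006, 0.37]
contact_force: [0.0, 0.1, 0.5]
width: 0.0921
gripper_force: 0.0
t 19.23 pos [0.3792 0.3433 0.0449] zt [ 0.688 -0.011 -0.726] yt [ 0.005  1.    -0.011] q [ 0.8   0.13  2.27 -1.29  0.55  0.31]
shift [ 0.0065 -0.0031  0.0246] turn [-0.6 -1.5  0.2]
F [0.04 0.05 0.51] M [-0.008  0.364  0.034] w 0.0921 gf 0.0
```

Joint 4 is at its limit with a 45° tilt at this azimuth. A 36° tilt fits the ranges and leaves 54° at the stand, which still clears the knob.

```bash
python3 to.py .376 .340 .045 90 36 0
python3 -m inch '[-0.0003,-0.0033,-0.0022,0.6,7.6,-0.4,-0.0003,-0.0033,-0.0022,0.6,7.6,-0.4,-0.0003,-0.0033,-0.0022,0.6,7.6,-0.4]' >/dev/null
python3 to.py .391 .340 .0235 90 36 0
```

```text
t 19.23 pos [0.3792 0.3433 0.0449] zt [ 0.688 -0.011 -0.726] yt [ 0.005  1.    -0.011] q [ 0.8   0.13  2.27 -1.29  0.55  0.31]
shift [ 0.0023 -0.0034 -0.0022] turn [-0.6  7.5  0.2]
F [0.04 0.05 0.51] M [-0.008  0.364  0.034] w 0.0921 gf 0.0
t 19.6 pos [0.378  0.3403 0.0476] zt [ 0.587 -0.021 -0.809] yt [ 0.006  1.    -0.022] q [ 0.75  0.09  2.23 -0.93  0.54 -0.08]
shift [0.0036 0.0003 0.0272] turn [-1.2 -0.1  0.5]
F [ 0.03  0.19 -0.21] M [-0.016  0.309  0.024] w 0.0917 gf 0.0
```

```bash
python3 -m inch '[0.001,0.0003,0.009,-0.6,0,0.2,0.0025,0.0003,0.018,-1.2,0,0.5,0.0036,0.0003,0.027,-1.2,0,0.5,0.0036,0.0003,0.027,-1.2,0,0.5]' 0 
python3 -m inch '[0,0,0,0,0,0]' >/dev/null; python3 to.py .391 .340 .0235 90 36 0
```

```text
time: 20.1
tool_pos: [0.3898, 0.3392, 0.0216]
eef_rot: [-0.0, 0.952, -0.001, 0.307]
contact_force: [-0.1, 0.9, -0.0]
width: 0.0916
gripper_force: 0.0
t 20.23 pos [0.3901 0.3398 0.0227] zt [ 0.586 -0.001 -0.811] yt [-0.     1.    -0.001] q [ 0.71  0.15  2.23 -1.02  0.47  0.  ]
shift [-0.0012  0.0002 -0.0001] turn [-0.1 -0.2  0.1]
F [-0.11 -0.34 -0.11] M [ 0.049  0.303 -0.016] w 0.0918 gf 0.0
```

```bash
python3 -m inch '[0,0,0,0,0,0,0,0,0,0,0,0,0,0,0,0,0,0,0,0,0,0,0,0,0,0,0,0,0,0]' 1 55 >/dev/null
python3 -m inch '[0,0,0,0,0,0,0,0,0,0,0,0,0,0,0,0,0,0,0,0,0,0,0,0]'
python3 to.py .390 .340 .123 90 36 0
```

```text
time: 21.35
tool_pos: [0.3901, 0.3398, 0.0228]
eef_rot: [-0.0, 0.951, -0.001, 0.308]
contact_force: [-0.4, -0.9, 0.9]
width: 0.0336
gripper_force: 55.0
t 21.35 pos [0.3901 0.3398 0.0228] zt [ 0.586 -0.001 -0.811] yt [-0.     1.    -0.001] q [ 0.71  0.15  2.23 -1.02  0.47  0.  ]
shift [-0.0586  0.0001 -0.0813] turn [-0.1 -0.1  0.1]
F [-0.44 -0.88  0.85] M [-0.105  0.265 -0.032] w 0.0336 gf 55.0
```

Gripped at 33.6 mm. Now I'll lift straight up.

```bash
python3 -m inch '[-0.012,0,-0.016,0,0,0,-0.024,0,-0.032,0,0,0,-0.036,0,-0.05,0,0,0,-0.048,0,-0.066,0,0,0,-0.0586,0,-0.0813,0,0,0]'
python3 to.py .390 .330 .24 130 36 40
```

```text
time: 21.98
tool_pos: [0.3891, 0.3393, 0.1225]
eef_rot: [-0.0, 0.952, -0.001, 0.307]
contact_force: [-0.2, -0.2, -3.2]
width: 0.0337
gripper_force: 55.0
t 21.98 pos [0.3891 0.3393 0.1225] zt [ 0.584 -0.002 -0.812] yt [ 0.     1.    -0.002] q [ 0.71 -0.09  2.21 -0.69  0.64 -0.38]
shift [-0.0693 -0.0096 -0.0948] turn [-23.5  -0.3 -32.4]
F [-0.21 -0.2  -3.2 ] M [ 0.069  0.782 -0.006] w 0.0337 gf 55.0
```

```bash
python3 -m inch '[-0.017,-0.002,-0.024,-5.9,0,-8.1,-0.034,-0.005,-0.048,-11.8,0,-16.2,-0.051,-0.007,-0.071,-17.6,0,-24.3,-0.0693,-0.0096,-0.0948,-23.5,0,-32.4,-0.0693,-0.0096,-0.0948,-23.5,0,-32.4]'
python3 -m inch '[0,0,0,0,0,0]' >/dev/null;python3 to.py .390 .330 .24 130 36 40; python3 to.py .390 .330 .24 -50 36 40
```

```text
time: 22.6
tool_pos: [0.3901, 0.3291, 0.2327]
eef_rot: [-0.259, 0.919, 0.081, 0.287]
contact_force: [0.0, -0.5, -4.0]
width: 0.0337
gripper_force: 55.0
t 22.73 pos [0.391  0.3279 0.2321] zt [ 0.488  0.293 -0.822] yt [-0.514  0.858 -0.   ] q [ 0.42 -0.48  2.27  0.1   0.76 -1.74]
shift [-0.0047  0.0023 -0.0064] turn [-5.2 -1.3 -7.4]
F [ 0.05 -0.32 -3.19] M [-0.359  0.712 -0.047] w 0.0335 gf 55.0
t 22.73 pos [0.391  0.3279 0.2321] zt [ 0.488  0.293 -0.822] yt [-0.514  0.858 -0.   ] q [ 0.42 -0.48  2.27  0.1   0.76 -1.74]
shift [-0.0047  0.0023 -0.0064] turn [ -1.9   7.9 172.4]
F [ 0.05 -0.32 -3.19] M [-0.359  0.712 -0.047] w 0.0335 gf 55.0
```

```bash
for i in 1 2 3; do python3 -m inch '[0,0,0,0,0,10,0,0,0,0,0,20,0,0,0,0,0,30,0,0,0,0,0,40,0,0,0,0,0,50]' >/dev/null; done
python3 -m inch '[0,0,0,0,0,10,0,0,0,0,0,20,0,0,0,0,0,30,0,0,0,0,0,30]' >/dev/null
python3 to.py .39 .25 .29 -60 54 30
python3 - <<'E'
from h import *
im,d=r.get_image("scene");np.savez("scene3.npz",im=im,d=d);cv2.imwrite("pics/s3.png",cv2.resize(im[130:340,150:430,::-1],(700,525)))
E
```

```text
t 25.1 pos [0.3894 0.3289 0.2296] zt [ 0.485  0.292 -0.824] yt [ 0.518 -0.856  0.001] q [ 0.42 -0.48  2.27  0.1   0.76  1.4 ]
shift [ 0.0009  0.0679 -0.0725] turn [-0.8 19.5  0.9]
F [-0.35  0.09 -3.02] M [-0.291  0.596  0.022] w 0.0333 gf 55.0
```

View pics/s3.png

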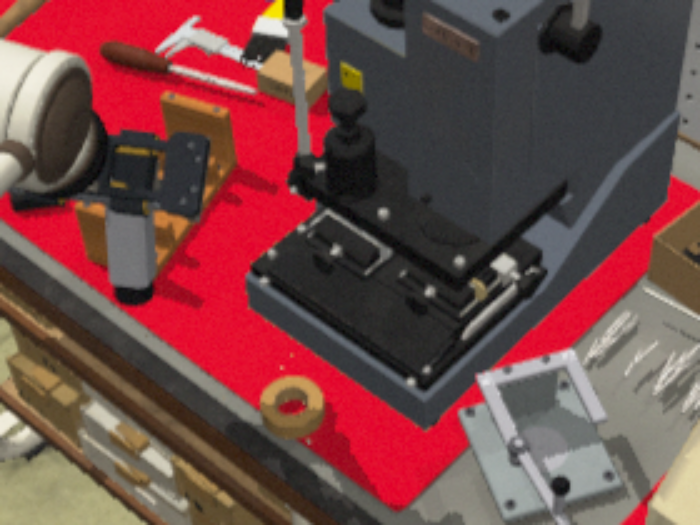

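The flip worked: the drift hangs nearly vertical, heavy cap at crop (133,295), and the tape roll at (293,407) is untouched. Next I'll tilt the tool to 54° and carry the drift along the front strip.

```bash
python3 -m inch '[0,0.017,-0.018,-0.2,4.9,0.2,0,0.034,-0.036,-0.4,9.8,0.4,0,0.051,-0.054,-0.6,14.7,0.6,0.0009,0.068,-0.0725,-0.8,19.5,0.9,0.0009,0.068,-0.0725,-0.8,19.5,0.9]'
python3 -m inch '[0,0,0,0,0,0]' >/dev/null;python3 to.py .40 .05 .29 -60 54 30
```

```text
time: 25.78
tool_pos: [0.4072, 0.2604, 0.2886]
eef_rot: [0.863, 0.23, 0.435, -0.115]
contact_force: [0.1, -0.2, -2.8]
width: 0.0333
gripper_force: 55.0
t 25.9 pos [0.4067 0.2617 0.2896] zt [ 0.697  0.401 -0.594] yt [ 0.499 -0.866  0.001] q [ 0.1  -0.94  2.53  0.52  0.74  0.91]
shift [-0.066   0.1801 -0.0898] turn [0.1 0.4 0. ]
F [-0.18  0.16 -3.63] M [-0.472  0.82   0.017] w 0.0333 gf 55.0
```

Joint 2 is at its limit because this is too close in for that tilt. I'll carry with less tilt and tilt up again over the stand.

```bash
python3 to.py .41 .16 .27 -70 25 20
```

```text
t 25.9 pos [0.4067 0.2617 0.2896] zt [ 0.697  0.401 -0.594] yt [ 0.499 -0.866  0.001] q [ 0.1  -0.94  2.53  0.52  0.74  0.91]
shift [-0.0443  0.0898 -0.0268] turn [ -6.3 -28.5   7.8]
F [-0.18  0.16 -3.63] M [-0.472  0.82   0.017] w 0.0333 gf 55.0
```

```bash
python3 -m inch '[-0.009,0.018,-0.005,-1.3,-5.7,1.6,-0.018,0.036,-0.01,-2.5,-11.4,3.1,-0.027,0.054,-0.016,-3.8,-17.1,4.7,-0.036,0.072,-0.021,-5,-22.8,6.2,-0.0443,0.0898,-0.0268,-6.3,-28.5,7.8]'
python3 to.py .42 .0 .29 -70 25 20
```

```text
time: 26.52
tool_pos: [0.4105, 0.1597, 0.2709]
eef_rot: [0.962, 0.17, 0.213, -0.037]
contact_force: [0.2, 0.5, -3.3]
width: 0.0337
gripper_force: 55.0
t 26.52 pos [0.4105 0.1597 0.2709] zt [ 0.397  0.144 -0.907] yt [ 0.342 -0.94   0.001] q [-0.01 -0.64  2.23  0.17  1.14  1.17]
shift [-0.0334  0.1534 -0.0365] turn [0. 0. 0.]
F [ 0.18  0.53 -3.26] M [-0.082  0.487  0.027] w 0.0337 gf 55.0
```

```bash
python3 -m inch '[-0.008,0.038,-0.009,0,0,0,-0.017,0.077,-0.018,0,0,0,-0.025,0.115,-0.027,0,0,0,-0.0334,0.1534,-0.0365,0,0,0,-0.0334,0.1534,-0.0365,0,0,0]'
python3 to.py .52 -.010 .29 -60 54 30
```

```text
time: 27.15
tool_pos: [0.4204, -0.0024, 0.29]
eef_rot: [0.962, 0.167, 0.214, -0.037]
contact_force: [-0.2, -0.4, -3.5]
width: 0.0336
gripper_force: 55.0
t 27.15 pos [ 0.4204 -0.0024  0.29  ] zt [ 0.4    0.142 -0.906] yt [ 0.338 -0.941  0.001] q [-0.56 -0.68  2.22  0.35  1.33  0.63]
shift [0.0825 0.0408 0.0387] turn [ 6.7 28.8 -8. ]
F [-0.18 -0.39 -3.55] M [-0.169  0.498 -0.011] w 0.0336 gf 55.0
```

```bash
python3 -m inch '[0.016,0.008,0.008,1.3,5.8,-1.6,0.033,0.016,0.015,2.7,11.5,-3.2,0.05,0.024,0.023,4,17.3,-4.8,0.066,0.032,0.031,5.4,23,-6.4,0.0825,0.0408,0.0387,6.7,28.8,-8]'
python3 -m inch '[0,0,0,0,0,0,0,0,0,0,0,0]' >/dev/null
python3 to.py .5246 -.0107 .24 -60 54 30
```

```text
time: 27.78
tool_pos: [0.52, -0.0057, 0.2891]
eef_rot: [0.859, 0.234, 0.439, -0.12]
contact_force: [-0.3, 0.2, -4.4]
width: 0.0335
gripper_force: 55.0
t 28.02 pos [ 0.5193 -0.0061  0.2892] zt [ 0.696  0.41  -0.589] yt [ 0.506 -0.862 -0.002] q [-0.77 -0.49  2.3   0.98  1.22 -0.04]
shift [-0.0384  0.0068  0.0308] turn [-0.4  0.1  0.1]
F [ 0.17  0.95 -2.48] M [-0.461  0.841 -0.063] w 0.0336 gf 55.0
```

Reached, with joints inside their ranges. I'll lower to a hover with the drift's bottom about 13 cm up and measure the drift in both cameras.

```bash
python3 -m inch '[-0.02,0.004,0.016,-0.2,0,0,-0.0384,0.0068,0.0308,-0.4,0.1,0.1,-0.0384,0.0068,0.0308,-0.4,0.1,0.1,-0.0384,0.0068,0.0308,-0.4,0.1,0.1]'>/dev/null
python3 to.py .5246 -.0107 .24 -60 54 30
python3 - <<'E'
from h import *
o=[]
for n,(x,y) in(("scene",(310,180)),("top",(315,165))):
    im,d=r.get_image(n);np.savez(n+"4.npz",im=im,d=d)
    c=cv2.resize(im[y:y+150,x:x+100,::-1],(400,600),interpolation=cv2.INTER_CUBIC)
    for k in range(0,100,10):cv2.putText(c,str(x+k),(k*4,8),0,.3,(0,255,255))
    for k in range(10,150,10):cv2.putText(c,str(y+k),(0,k*4),0,.3,(0,255,255))
    o.append(c)
cv2.imwrite("pics/s4.png",np.hstack(o))
E
```

```text
t 28.52 pos [ 0.5254 -0.0117  0.2415] zt [ 0.703  0.404 -0.586] yt [ 0.5   -0.866  0.003] q [-0.77 -0.4   2.34  1.03  1.14 -0.16]
shift [-0.0013 -0.0012  0.0007] turn [ 0.1 -0.2  0.1]
F [ 1.13 -0.75 -3.05] M [-0.376  0.888 -0.021] w 0.0338 gf 55.0
```

View pics/s4.png

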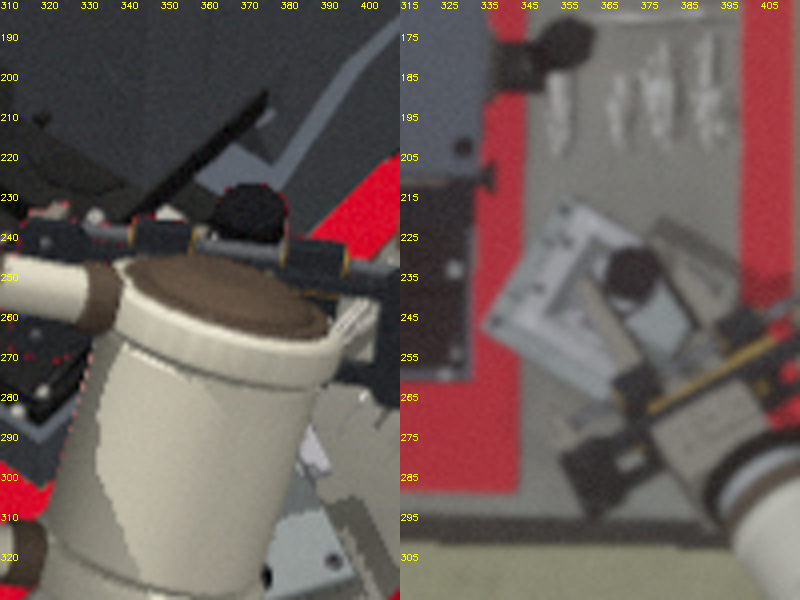

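The scene view is mostly blocked by the wrist, with only the drift's light cap visible at (372,232). The top view shows the cap disc at about (373,233), above the stand. I'll work out the cap centre.

```bash
python3 - <<'E'
from h import *
for n,b in(("top",(362,226,384,242)),("scene",(362,224,384,241))):
    z=np.load(n+"4.npz");g=cv2.cvtColor(z["im"],cv2.COLOR_RGB2GRAY);P=cloud(n,0,z["d"])
    x0,y0,x1,y1=b;m=np.zeros_like(g);m[y0:y1,x0:x1]=(g[y0:y1,x0:x1]<62)
    nn,l,st,c=cv2.connectedComponentsWithStats(m);k=1+st[1:,4].argmax();q=P[l==k];h=np.nanpercentile(q[:,2],[10,50,90])
    top=q[q[:,2]>h[1]-.01]
    print(n,st[k],c[k],h,"ray@.2746",ray(n,c[k],.2746),"cloud top mean",np.nanmean(top,0),rect(top))
E
```

```text
top [366 228  15  12 126] [372.88095238 233.0952381 ] [0.26825626 0.27291986 0.27703824] ray@.2746 [ 0.52801249 -0.00996067  0.2746    ] cloud top mean [ 0.52800361 -0.00957807  0.27311223] (array([528.5, -10.3]), array([28.2, 26.8]), 80.9)
scene [362 224  22  17 292] [372.92465753 232.97945205] [0.080008   0.27124686 0.27421332] ray@.2746 [ 0.52400725 -0.01114386  0.2746    ] cloud top mean [ 0.52481009 -0.00972212  0.27205029] (array([510.6, -20.8]), array([79.5, 32.2]), 37.7)
```

The cap is at (0.528,-0.010,0.273), within 2 mm of the prediction and the seat axis. I'll go straight down in stages.

```bash
python3 -m inch '[-0.024,-0.001,0.018,0,0,0,-0.049,-0.001,0.035,0,0,0,-0.073,-0.001,0.053,0,0,0,-0.091,-0.001,0.066,0,0,0,-0.091,-0.001,0.066,0,0,0]'
python3 -m inch '[0,0,0,0,0,0,0,0,0,0,0,0]'; python3 to.py .5250 -.0110 .118 -60 54.1 30
```

```text
time: 29.25
tool_pos: [0.5243, -0.0107, 0.1269]
eef_rot: [0.861, 0.229, 0.439, -0.118]
contact_force: [0.1, 0.2, -2.4]
width: 0.0336
gripper_force: 55.0
time: 29.5
tool_pos: [0.5254, -0.0116, 0.129]
eef_rot: [0.86, 0.231, 0.44, -0.116]
contact_force: [-1.4, 0.0, -3.0]
width: 0.0338
gripper_force: 55.0
t 29.5 pos [ 0.5254 -0.0116  0.129 ] zt [ 0.704  0.403 -0.585] yt [ 0.499 -0.867  0.003] q [-0.77 -0.12  2.4   1.2   0.99 -0.51]
shift [-0.009  -0.0008  0.0064] turn [ 0.2 -0.1  0.1]
F [-1.36  0.02 -2.99] M [-0.415  0.862  0.017] w 0.0338 gf 55.0
```

```bash
python3 -m inch '[-0.004,-0.0005,0.003,0.2,0,0,-0.0073,-0.0005,0.0053,0.2,0,0,-0.0073,-0.0005,0.0053,0.2,0,0]' 
for i in 1 2 3; do python3 -m inch '[-0.0008,0,0.0006,0,0,0,-0.0008,0,0.0006,0,0,0]'|egrep 'tool_pos|contact'; done; python3 to.py .5250 -.0110 .118 -60 54.1 30
```

```text
time: 29.88
tool_pos: [0.5242, -0.0104, 0.1181]
eef_rot: [0.86, 0.231, 0.439, -0.119]
contact_force: [-0.9, -0.4, -2.9]
width: 0.0336
gripper_force: 55.0
tool_pos: [0.5246, -0.0104, 0.118]
contact_force: [-1.8, 0.2, 1.7]
tool_pos: [0.5251, -0.0103, 0.118]
contact_force: [-6.8, -0.7, 10.0]
tool_pos: [0.5256, -0.0103, 0.1179]
contact_force: [-10.3, 0.6, 15.5]
t 30.62 pos [ 0.5256 -0.0103  0.1179] zt [ 0.702  0.409 -0.582] yt [ 0.503 -0.864 -0.001] q [-0.77 -0.08  2.4   1.23  0.98 -0.55]
shift [-0.0004  0.0003 -0.0007] turn [-0.2 -0.3  0.1]
F [-10.31   0.58  15.46] M [0.926 0.434 0.746] w 0.0338 gf 55.0
```

```bash
python3 -m inch '[0.0014,0,-0.001,0,0,0,0.0014,0,-0.001,0,0,0,0.0014,0,-0.001,0,0,0]'|egrep 'tool_pos|contact'
python3 -m inch '[0,0,0,0,0,0,0,0,0,0,0,0,0,0,0,0,0,0]' - 10|egrep 'contact|force|width'
python3 -m inch '[0,0,0,0,0,0,0,0,0,0,0,0,0,0,0,0,0,0,0,0,0,0,0,0,0,0,0,0,0,0]' 0.45 3
python3 to.py .5250 -.0110 .118 -60 54.1 30
python3 - <<'E'
from h import *
for n in("scene","top"):
    im,d=r.get_image(n);np.savez(n+"5.npz",im=im,d=d)
z=np.load("top5.npz");g=cv2.cvtColor(z["im"],cv2.COLOR_RGB2GRAY);P=cloud("top",0,z["d"])
m=np.zeros_like(g);m[226:254,355:385]=g[226:254,355:385]<62
X,Y,Z=np.moveaxis(P,-1,0);m&=((Z>.13)&(Z<.165)).astype(np.uint8);v,u=np.nonzero(m);print(len(u),u.mean(),v.mean(),np.median(Z[m>0]),ray("top",(u.mean(),v.mean()),.15))
E
```

```text
tool_pos: [0.5249, -0.0104, 0.1179]
contact_force: [-2.2, 0.8, 6.2]
contact_force: [-1.7, 1.4, 5.9]
width: 0.0338
gripper_force: 10.0
time: 32.0
tool_pos: [0.5244, -0.0105, 0.1171]
eef_rot: [0.86, 0.231, 0.439, -0.119]
contact_force: [0.4, -0.6, -0.7]
width: 0.0507
gripper_force: 0.0
t 32.0 pos [ 0.5244 -0.0105  0.1171] zt [ 0.701  0.407 -0.586] yt [ 0.501 -0.865 -0.002] q [-0.77 -0.09  2.4   1.22  0.98 -0.54]
shift [ 0.0008  0.0007 -0.0003] turn [-0.1 -0.  -0. ]
F [ 0.4  -0.61 -0.65] M [-0.26   0.392 -0.012] w 0.0507 gf 0.0
98 368.2755102040816 238.8265306122449 0.1488423421259596 [ 0.52641857 -0.00748664  0.15      ]
```

Released: the drift stands with its cap at (0.526,-0.0075,0.149), 3 mm off the seat axis. I'll open fully and back out along the tool axis.

```bash
python3 -m inch '[0,0,0,0,0,0,0,0,0,0,0,0,0,0,0,0,0,0,0,0,0,0,0,0]' 0|egrep 'width|contact'
python3 -m inch '[0,0,-0.02,0,0,0,0,0,-0.045,0,0,0,0,0,-0.075,0,0,0,0,0,-0.105,0,0,0,0,0,-0.13,0,0,0]'
python3 to.py .44 -.06 .25 -45 0
python3 - <<'E'
from h import *
o=[]
for n,(x,y) in(("scene",(320,240)),("top",(325,195))):
    im,d=r.get_image(n);np.savez(n+"6.npz",im=im,d=d)
    c=cv2.resize(im[y:y+120,x:x+80,::-1],(400,600),interpolation=cv2.INTER_CUBIC)
    for k in range(0,80,10):cv2.putText(c,str(x+k),(k*5,8),0,.3,(0,255,255))
    for k in range(10,120,10):cv2.putText(c,str(y+k),(0,k*5),0,.3,(0,255,255))
    o.append(c)
cv2.imwrite("pics/s6.png",np.hstack(o))
E
```

```text
contact_force: [-1.0, 0.4, -0.4]
width: 0.0881
time: 33.22
tool_pos: [0.4327, -0.0638, 0.194]
eef_rot: [0.86, 0.231, 0.439, -0.118]
contact_force: [0.6, -0.4, 1.3]
width: 0.092
gripper_force: 0.0
t 33.23 pos [ 0.4327 -0.0638  0.194 ] zt [ 0.701  0.406 -0.586] yt [ 0.501 -0.865 -0.001] q [-1.14 -0.51  2.52  0.96  1.39 -0.41]
shift [ 0.0502  0.0003 -0.0262] turn [  7.  -53.8 -13.8]
F [ 0.6  -0.44  1.32] M [-0.15   0.41  -0.011] w 0.092 gf 0.0
```

View pics/s6.png

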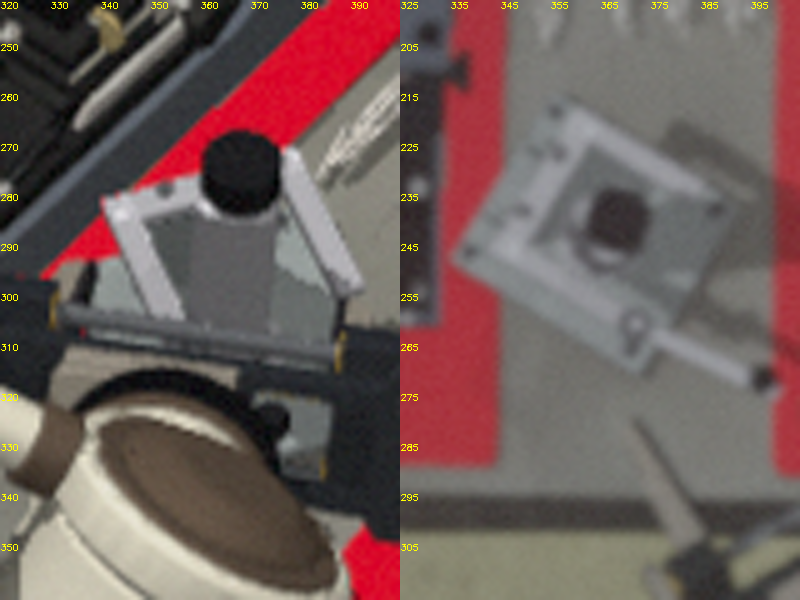

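The drift stands upright in the middle of the yoke: its cap is at top (368,238). The keeper is still open, with its hinge at top (372,260) and knob at (397,270). I'll close the fingers, bring the tool vertical, and measure the knob, pliers and tape again.

```bash
python3 - <<'E'
from h import *
for n in("top","scene"):
    z=np.load(n+"6.npz");P=cloud(n,0,z["d"]);g=cv2.cvtColor(z["im"],cv2.COLOR_RGB2GRAY);X,Y,Z=np.moveaxis(P,-1,0)
    for nm,zz,c,R in(("knob",.131,(.447,-.084),.03),("cap",.15,(.528,-.008),.03)):
        m=(g<70)&(np.hypot(X-c[0],Y-c[1])<R)&(Z>zz-.02)&(Z<zz+.012);v,u=np.nonzero(m)
        if len(u):print(n,nm,len(u),ray(n,(u.mean(),v.mean()),zz-(.003 if n=="scene" else 0))[:2],np.median(Z[m]))
E
python3 to.py .405 -.065 .21 -120
```

```text
top knob 11 [ 0.44877661 -0.08469779] 0.1303748950790058
top cap 110 [ 0.52697623 -0.00754199] 0.14932274944625645
scene knob 35 [ 0.44768551 -0.08501068] 0.12867377555535198
scene cap 226 [ 0.52326827 -0.00782338] 0.14781015042124107
t 33.33 pos [ 0.4334 -0.0654  0.1947] zt [ 0.703  0.403 -0.586] yt [ 0.499 -0.867  0.003] q [-1.14 -0.51  2.51  0.96  1.39 -0.41]
shift [-0.0019 -0.0145 -0.0288] turn [-28.1 -49.   55.3]
F [-0.53 -0.64 -0.23] M [-0.217  0.419 -0.027] w 0.0919 gf 0.0
```

```bash
python3 -m inch '[0,-0.003,-0.006,-3.5,-6.1,6.9,0,-0.006,-0.012,-7,-12.2,13.8,-0.001,-0.009,-0.018,-10.5,-18.4,20.7,-0.001,-0.012,-0.024,-14,-24.5,27.6,-0.002,-0.0145,-0.0288,-17.6,-30.6,34.6]' 1 20 >/dev/null
python3 to.py .405 -.065 .21 -120
```

```text
t 33.95 pos [ 0.4053 -0.0622  0.2083] zt [ 0.355  0.07  -0.932] yt [-0.129 -0.984 -0.123] q [-0.67 -0.62  2.33  0.3   1.2   0.97]
shift [ 0.0008  0.0026 -0.0019] turn [-10.8 -18.4  21. ]
F [-0.19  0.46 -0.24] M [-0.022  0.366  0.052] w 0.0441 gf 0.0
```

```bash
python3 -m inch '[0,0,0,-3.6,-6.1,7,0,0.001,0,-7.2,-12.2,14,0.0008,0.0026,-0.0019,-10.8,-18.4,21,0.0008,0.0026,-0.0019,-10.8,-18.4,21]' >/dev/null
python3 -m inch '[0,0,0,0,0,0,0,0,0,0,0,0]'; python3 to.py .405 -.065 .122 -120
```

```text
time: 34.7
tool_pos: [0.4043, -0.0656, 0.21]
eef_rot: [0.966, -0.257, 0.001, -0.001]
contact_force: [-0.2, 0.5, -0.2]
width: 0.0003
gripper_force: 0.0
t 34.7 pos [ 0.4043 -0.0656  0.21  ] zt [ 0.003  0.001 -1.   ] yt [-0.497 -0.868 -0.003] q [-0.46 -0.28  2.06  0.    1.36  1.63]
shift [ 0.0002 -0.0007  0.088 ] turn [-0.2 -0.1  0.2]
F [-0.15  0.54 -0.19] M [ 0.038  0.113 -0.007] w 0.0003 gf 0.0
```

```bash
python3 -m inch '[0,0,0.03,0,0,0,0,-0.0007,0.06,0,0,0,0,-0.0007,0.088,0,0,0,0,-0.0007,0.088,0,0,0]' | egrep 'tool|cont'
python3 - <<'E'
from h import *
H=np.array([.4759,-.0213]);C0=np.array([.405,-.065]);x=np.array([.866,-.5]);y=np.array([-.5,-.866])
for i,th in enumerate(np.linspace(-113.8,-28,16)):
    t=np.radians(th);c=H+.07*np.array([np.cos(t),np.sin(t)])-(.019+.0065*i/15)*np.array([-np.sin(t),np.cos(t)]);d=c-C0
    print(round(th),c.round(3),"tool",(d@x).round(4),(d@y).round(4))
E
```

```text
tool_pos: [0.4033, -0.0644, 0.1206]
contact_force: [-0.2, 0.1, -0.6]
-114 [ 0.43  -0.078] tool 0.0282 -0.0017
-108 [ 0.436 -0.082] tool 0.035 -0.0008
-102 [ 0.442 -0.085] tool 0.0418 -0.0006
-97 [ 0.448 -0.088] tool 0.0487 -0.001
-91 [ 0.454 -0.091] tool 0.0555 -0.002
-85 [ 0.461 -0.093] tool 0.0621 -0.0037
-79 [ 0.467 -0.094] tool 0.0686 -0.006
-74 [ 0.474 -0.095] tool 0.0749 -0.009
-68 [ 0.481 -0.095] tool 0.0808 -0.0125
-62 [ 0.488 -0.094] tool 0.0865 -0.0165
-57 [ 0.495 -0.093] tool 0.0917 -0.0211
-51 [ 0.502 -0.091] tool 0.0965 -0.0261
-45 [ 0.508 -0.088] tool 0.1008 -0.0316
-39 [ 0.514 -0.085] tool 0.1046 -0.0375
-34 [ 0.52  -0.081] tool 0.1078 -0.0437
-28 [ 0.526 -0.077] tool 0.1104 -0.0503
```

```bash
python3 -m inch '[0.015,0,0,0,0,0,0.028,-0.0015,0,0,0,0,0.035,-0.001,0,0,0,0,0.042,-0.001,0,0,0,0,0.0487,-0.001,0,0,0,0]' | egrep 'tool|cont'
python3 -m inch '[0.0068,-0.001,0,0,0,0,0.0134,-0.0027,0,0,0,0,0.02,-0.005,0,0,0,0,0.0262,-0.008,0,0,0,0,0.0321,-0.0115,0,0,0,0]' | egrep 'tool|cont'
python3 to.py .481 -.095 .122 -120
python3 - <<'E'
from h import *
im,d=r.get_image("top");np.savez("top7.npz",im=im,d=d);im2,_=r.get_image("scene")
f=lambda im,x,y:cv2.resize(im[y:y+120,x:x+80,::-1],(400,600),interpolation=cv2.INTER_CUBIC)
cv2.imwrite("pics/s7.png",np.hstack([f(im2,320,250),f(im,335,200)]))
E
```

```text
tool_pos: [0.4482, -0.0885, 0.1222]
contact_force: [-0.5, 1.2, 0.1]
tool_pos: [0.4819, -0.0944, 0.1221]
contact_force: [-1.3, 0.2, -0.3]
t 36.45 pos [ 0.4819 -0.0944  0.1221] zt [ 0.001  0.001 -1.   ] yt [-0.497 -0.867 -0.002] q [-0.44  0.06  1.94  0.    1.15  1.65]
shift [-0.0004  0.0009  0.0001] turn [-0.1 -0.   0.2]
F [-1.33  0.21 -0.35] M [0.111 0.305 0.048] w 0.0003 gf 0.5
```

View pics/s7.png

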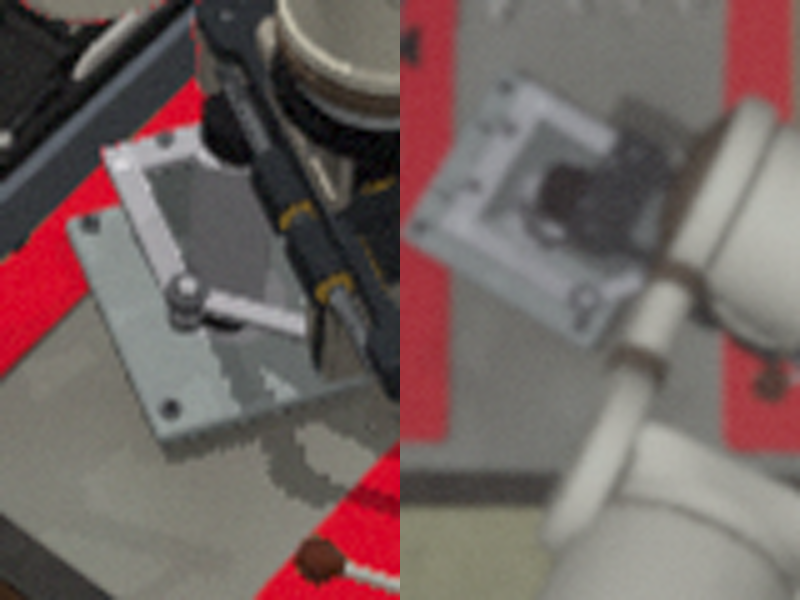

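The fingers are pushing the keeper: the bar now runs from the hinge at crop (185,295) to the fingers at (315,330). The drift stands untouched at (230,130). I'll follow the rest of the arc to the stop.

```bash
python3 -m inch '[0.0057,-0.004,0,0,0,0,0.0109,-0.0086,0,0,0,0,0.0157,-0.0136,0,0,0,0,0.02,-0.019,0,0,0,0,0.0238,-0.025,0,0,0,0]' | egrep 'tool|cont'
python3 -m inch '[0.0016,-0.003,0,0,0,0,0.0032,-0.0062,0,0,0,0,0.0032,-0.0062,0,0,0,0]' | egrep 'tool|cont'
for i in 1 2 3; do python3 -m inch '[0.0006,-0.002,0,0,0,0,0.0006,-0.002,0,0,0,0]' | egrep 'tool|cont'; done
```

```text
tool_pos: [0.5151, -0.0845, 0.1224]
contact_force: [-1.0, -0.9, 0.3]
tool_pos: [0.5207, -0.0807, 0.1224]
contact_force: [-0.7, -0.3, 0.6]
tool_pos: [0.522, -0.0794, 0.1224]
contact_force: [0.0, -0.2, 0.6]
tool_pos: [0.5236, -0.0779, 0.1224]
contact_force: [-0.6, -0.4, -0.3]
tool_pos: [0.5251, -0.0764, 0.1224]
contact_force: [-0.2, 0.2, -0.4]
```

```bash
for i in 1 2 3; do python3 -m inch '[0.0003,-0.0015,0,0,0,0,0.0003,-0.0015,0,0,0,0]' | egrep 'tool|cont'; done
python3 - <<'E'
from h import *
im,d=r.get_image("scene");c=cv2.resize(im[255:345,330:400,::-1],(467,600),interpolation=cv2.INTER_CUBIC);cv2.imwrite("pics/s8.png",c)
E
```

```text
tool_pos: [0.5261, -0.0753, 0.1224]
contact_force: [-0.3, -0.0, 0.3]
tool_pos: [0.5269, -0.0743, 0.1224]
contact_force: [-1.5, -1.4, 0.3]
tool_pos: [0.5272, -0.074, 0.1223]
contact_force: [-5.4, -4.4, 1.7]
```

View pics/s8.png

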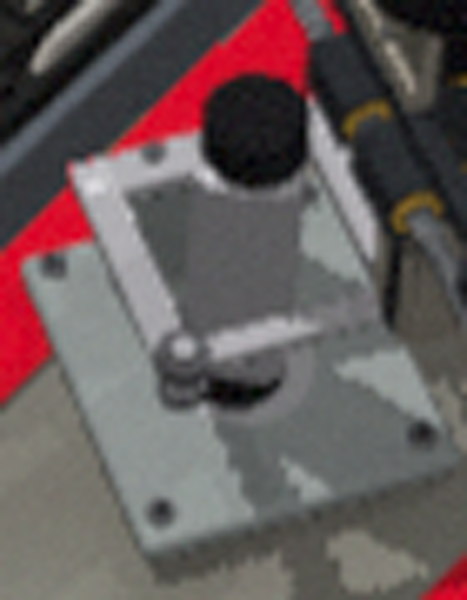

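The keeper now lies across the mouth against its stop (the push force rose to 7 N). The drift stands upright and clear at crop (255,140). I'll back off, lift, and check numerically.

```bash
python3 -m inch '[0,0.015,0,0,0,0,0,0.03,0,0,0,0,0,0.03,-0.04,0,0,0,-0.02,0.03,-0.09,0,0,0,-0.06,0.03,-0.13,0,0,0]' | egrep 'tool|cont'
python3 -m inch '[-0.05,0,0,0,0,0,-0.1,0,0,0,0,0,-0.13,0.0,0,0,0,0,-0.13,0,0,0,0,0]'| egrep 'tool|cont'
python3 - <<'E'
from h import *
H=np.array([.4759,-.0213])
for n in("top","scene"):
    im,d=r.get_image(n);P=cloud(n,0,d);g=cv2.cvtColor(im,cv2.COLOR_RGB2GRAY);hs=cv2.cvtColor(im,cv2.COLOR_RGB2HSV).astype(int);X,Y,Z=np.moveaxis(P,-1,0)
    for nm,zz,c,R in(("knob",.131,(.536,-.057),.026),("cap",.15,(.528,-.008),.03)):
        m=(g<70)&(np.hypot(X-c[0],Y-c[1])<R)&(Z>zz-.02)&(Z<zz+.012);v,u=np.nonzero(m)
        if len(u):
            p=ray(n,(u.mean(),v.mean()),zz-(.003 if n=="scene" else 0))[:2];print(n,nm,len(u),p,np.median(Z[m]), "ang from shut",np.radians(-30.5)-np.arctan2(*(p-H)[::-1]))
    b=(X>.3)&(X<.5)&(Y>.1)&(Y<.35)&(hs[...,0]>8)&(hs[...,0]<22)&(hs[...,1]>90)&(Z>.012)&(Z<.03);print("tape",rect(P[b]))
print(r.observe()["time"])
E
```

```text
tool_pos: [0.4609, -0.0703, 0.2545]
contact_force: [-0.8, -0.3, 0.4]
tool_pos: [0.3475, -0.0046, 0.2523]
contact_force: [0.7, -0.2, -0.2]
top knob 17 [ 0.53755014 -0.05664258] 0.12813719194654305 ang from shut -0.011787327645399692
top cap 112 [ 0.52700212 -0.00743698] 0.14899688790179333 ang from shut -0.7972306186110697
tape (array([420.5, 192.1]), array([52.2, 55. ]), 0.8)
scene knob 41 [ 0.535259   -0.05678156] 0.12878218531673846 ang from shut 0.006434485144539037
scene cap 229 [ 0.52304319 -0.00791886] 0.1482086419533839 ang from shut -0.808891665354968
tape (array([420.4, 192.8]), array([61. , 56.3]), 9.6)
40.325
```

The keeper is within about 0.01 rad of shut, the drift hasn't moved, and the tape roll is where it was.

```bash
python3 -c "
from cell import r
print(r.sign_off())"
```

```text
the job is handed in; nothing more can be done
None
```

I handed the job in at about 40 s: the drift stands heavy end down on the seat, about 3 mm off its axis and let go, and the keeper is within about 0.01 rad of shut; the tape roll did not move, and I did not re-measure the pliers, though nothing went near them.

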